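Feed two Petri dishes from the sprung dispenser

TASK

Feed exactly two Petri dishes out of the dispenser onto its outfeed channel, working its sprung slide: each time push the thumb plate fully home, then let the slide spring all the way back so that the next dish drops. Leave the third dish lying at the bottom of the magazine, do not touch the dishes with the fingers, and do not disturb the tip box, the bottle or the beaker standing about.

Things in the scene. Friction and masses are not known exactly. Their poses are not given: they have to be found in the camera images.
- dispenser: Petri dish dispenser, fixed: grey base 335 x 96 mm (x -148 to +187), deck 12 mm high. Mid: clear magazine tower 76 x 83 mm, 82 mm high, with three stacked dishes. +x side: outfeed channel 64 mm wide, rails 10 mm high, end stop at x 175 mm. -x side: sprung slide with black thumb plate. Origin on the worktop under the magazine centre; +x = direction of push and of the dishes coming out; z up
- slide (a joint): travel of the sprung slide along the dispenser's +x, m: 0 = sprung fully out (rest), 0.075 = fully home against its stop. Spring 3 N at rest, 7 N fully home, plus 1.2 N per 0.1 m/s; let go, it returns within a second. A full stroke pushes the lowest dish clear of the tower; once the slide is back out the stack drops by one dish (15 mm)
- slide_plate (a point): centre of the outer (pushing) face of the slide's black upright thumb plate, 60 mm above the worktop; moves with the slide. Plate 8 mm thick, 60 mm wide, 13 to 85 mm above the worktop: push it with shut fingers pointing down behind it. Face at x -126 mm of the dispenser at rest, -51 mm fully home, the plate then 5 mm from the tower. Axes as the dispenser's
- magazine (a point): centre of the magazine's floor, 12 mm above the worktop, where the lowest dish lies; inside the magazine is 64 x 64 mm. Axes as the dispenser's
- outfeed (a point): point on the floor of the outfeed channel, 12 mm above the worktop, 105 mm along the dispenser's +x from its origin. Axes as the dispenser's
- dish_low: closed round Petri dish, 60 mm across and 15 mm high, at the start the lowest of the stack in the magazine; origin at the centre of its underside
- dish_mid: the same kind of dish, at the start the middle one of the stack; origin at the centre of its underside
- dish_top: the same kind of dish, at the start the top one of the stack; it must stay in the magazine; origin at the centre of its underside
- tip_box: bystander: box of pipette tips with a clear lid, 91 x 123 x 72 mm high, at the robot's right; origin at the centre of its underside
- buffer_bottle: bystander: round bottle with screw cap, 60 mm across, 128 mm high, at the robot's left; origin at the centre of its underside
- beaker: bystander: small clear beaker, 56 mm across, 70 mm high, standing in front and to the right; origin at the centre of its underside
Not all that is in view belongs to the job. What is meant by the dish_top is not blue, and is the smaller of those in its own colour.

How it is judged (in metres and radians):
On the way, in this order (a step that is already met when the one before it is completed fails the run):
1. the slide is pushed fully home a first time (value of joint slide above 0.07 m), for 0.05 s.
2. the slide is fully back, the first dish is out on the channel, the other two are in the magazine (value of joint slide below 0.005 m and x of dish_low in the frame of dispenser between 0.066 and 0.18 m and y of dish_low in the frame of outfeed between -0.012 and 0.012 m and z of dish_low in the frame of outfeed below 0.004 m and horizontal distance between each of dish_mid, dish_top and magazine below 0.008 m and z of dish_mid in the frame of magazine below 0.004 m), for 0.1 s.
3. the slide is pushed fully home a second time (value of joint slide above 0.07 m), for 0.05 s.
At the end, for the whole second after the job is handed in: Low and middle dish flat in the outfeed channel (centres over 66 mm out along it, within 12 mm of its centre line, 4 mm of its floor); top dish at the magazine bottom (within 8 mm of centre, 4 mm of floor); slide back within 5 mm; all at rest. Two strokes of 70 mm or more, full return between (value of joint slide below 0.005 m and x of dish_low in the frame of dispenser between 0.066 and 0.18 m and y of dish_low in the frame of outfeed between -0.012 and 0.012 m and z of each of dish_low, dish_mid in the frame of outfeed below 0.004 m and x of dish_mid in the frame of dispenser between 0.066 and 0.18 m and y of dish_mid in the frame of outfeed between -0.012 and 0.012 m and horizontal distance between dish_top and magazine below 0.008 m and z of dish_top in the frame of magazine below 0.004 m and linear speed of each of dish_low, dish_mid, dish_top below 0.02 m/s); the robot touches nothing.
It fails at once if the fingers touch a dish (contact force between the fingers and dish_low above 0.5 N or contact force between the fingers and dish_mid above 0.5 N or contact force between the fingers and dish_top above 0.5 N).
It fails at once if a bystander is moved more than 30 mm (distance of any of tip_box, buffer_bottle, beaker from where it was at the start of the episode above 0.03 m).
It also fails if it takes over 48 s, if anything falls off the work surface, if the arm or the gripper's body presses on something with over 40 N, if the wrist force passes 120 N, or if a joint passes its speed limit or range.

ROBOT

A 7-joint arm with a two-finger parallel gripper is mounted at the origin on a cart in front of the work surface, level with it; the furniture and walls round the work are solid. World frame = base frame: x ahead of the robot, y to its left, z up, the work surface at z = 0. Lengths are in mm, angles in rad, forces in N, time in s.
With the tool pointing down it reaches from about 400 to 875 mm from the base axis. Payload 4.4 kg.
Tool frame: the origin (TCP) lies midway between the tips of the shut fingers; the grasp point (between the pads) lies 19 mm behind it; z points along the fingers, y is the line along which they close (so a half turn about z gives the same grasp; the last joint's range is limited). The gripper opens to 85 mm and grips with 20 to 120 N. Pads are 22 mm wide; open, the fingers measure 114 mm over their backs; the gripper's body (76 mm by 85 mm) begins 54 mm behind the grasp point. The pads swing forward as they close: fully open they stand 13 mm farther back than shut.
Start: joints at [1.13, 0.628, 0.038, 1.517, -0.027, 0.996, -0.02], TCP at [237.984, -604.881, 231.313] pointing down, gripper open.
Joint ranges: [-3.06, 3.06], [-0.37, 2.12], [-1.25, 1.32], [0.18, 2.47], [-1.1, 4.24], [0.23, 1.98], [-2.94, 2.94]. Speed limits (rad/s): [2.57, 2.57, 3.14, 3.14, 3.14, 3.14, 3.14].

INTERFACE

Orientations are given as [roll, pitch, yaw] about the fixed x, y, z axes, in that order (R = Rz(yaw) Ry(pitch) Rx(roll)).
In Python, from cell import monitor, cams, ctrl gives the robot as it stands.
- The arm moves only by the tool drive_tool, never from a script. Its argument "motion" is a list of rows, each an object with "fingers": the opening, from 0 (shut) to 1 (fully open); "linear": the shift along the tool's x, y, z in m, a list of three; "twist": the turn about the tool's z in rad. In form: [{"fingers": fingers, "linear": [x, y, z], "twist": twist}, ...]. A call has 1 to 5 rows; each row shifts and turns the commanded pose from where the row before left it, along the tool's axes as they then stand; what a row does not reach is not made up. A row lasts 1/12 s, in which the tool goes at most 41.7 mm and 7.16 degrees, less where a joint would pass 70% of its speed; a pose out of reach is approached as far as the arm can. A call with a gripper value outside its range is refused whole. The fingers move at their own pace and stop on an object; the grip force is fixed at half the most. Time passes only in rows, so rows that do not move let the fingers close. It gives the time, the measured TCP pose, the force, the opening and the grip force at its end, in the units of the state.
- monitor.read_state(): the state, without advancing time (a new reading comes with each control period).
- cams.get_image(name): name is "scene" or "top" or "wrist"; returns a dict with "color" (480x640x3 uint8, blue, green, red), "K" (3x3 intrinsics, pixels), "R" (3x3) and "t" (3): a world point X has camera coordinates R X + t. Camera axes: x right, y down, z forward; pixel columns grow to the right and rows downward; lengths in mm; the calibration is good to about 2 mm. A picture is of the moment at which its call begins. There is no depth.
- ctrl.finish_job(): hands the job in; it is judged then, once.
The state is a dict: "clock": time; "qpos": joint angles; "qd": joint speeds; "tau": joint torques, N m; "eef_pos": TCP position; "tool_rot": TCP orientation; "force": force on the tool from outside, world axes, zero at the start; "torque": the same for the moment, N m; "width": finger opening in mm; "gripper_force": force on a finger pad.
Only numpy, scipy, OpenCV 4.12 (cv2) and the standard library are available. Lean on these libraries where they do the work, as an engineer would, in place of code of your own. Each camera call takes 0.05 s, during which the arm holds its last target. There are 200 camera calls.

## Working session

There is one attempt and no reset: what is moved stays moved. The work goes in short steps, Python scripts to look and compute and a tool call to move; the robot and the scene stay as the last step left them, time stands still between calls to the robot, and variables do not carry over. Pictures are saved under pics/ and viewed, at most 10 in all, crops included, and the job is handed in when it is done.

Besides the shell and the picture viewer there is one more tool, called after "Emit:" in YAML: its name, and indented under it one key for each argument. drive_tool: Moves the arm, as the interface text tells. Its arguments: {"type":"object","properties":{"motion":{"type":"array"}},"required":["motion"]}

```bash
mkdir -p pics; python3 - <<'E'
from cell import monitor,cams
import cv2,numpy as np,pickle
d={}
for n in("top","scene"):
    i=cams.get_image(n);d[n]=i;cv2.imwrite(f"pics/{n}0.png",i["color"]);print(n,i["K"],i["R"],i["t"])
pickle.dump(d,open("c.pkl","wb"))
s=monitor.read_state();print(s)
E
```

```text
top [[546.41802145   0.         320.75189285]
 [  0.         546.41802145 242.1398283 ]
 [  0.           0.           1.        ]] [[-0.01181211 -0.99982405 -0.01457204]
 [-0.9961777   0.01302789 -0.08637281]
 [ 0.08654745  0.01349609 -0.99615631]] [   6.81325561  442.54326553 1420.59971749]
scene [[469.59138925   0.         320.14561155]
 [  0.         469.59138925 237.1545241 ]
 [  0.           0.           1.        ]] [[-0.83921764 -0.54375641 -0.00653618]
 [-0.28028247  0.44281723 -0.85167755]
 [ 0.46599946 -0.71291084 -0.52402542]] [379.49588289 182.1844535  933.01847788]
{'clock': 0.1, 'qpos': array([ 1.130182  ,  0.62925944,  0.03841396,  1.51823467, -0.02697239,
        0.99628885, -0.01997949]), 'qd': array([-0.0004049 , -0.00255924,  0.00130006, -0.00129062, -0.00068642,
        0.00037735, -0.00082185]), 'tau': array([ 2.93878737e-03, -5.64528179e+01,  1.23068165e+00, -1.93970990e+01,
        1.13320450e-02,  5.43554765e-03,  3.24539474e-05]), 'eef_pos': array([ 237.80615708, -604.3575971 ,  230.48738059]), 'tool_rot': array([-3.13991960e+00,  2.13080882e-05,  3.74875546e-01]), 'force': array([-0.32801085,  0.56596919, -0.54071407]), 'torque': array([ 0.00313607, -0.00302826, -0.05621568]), 'gripper_force': 0.0, 'width': 85.19541397046893}
```

View pics/top0.png

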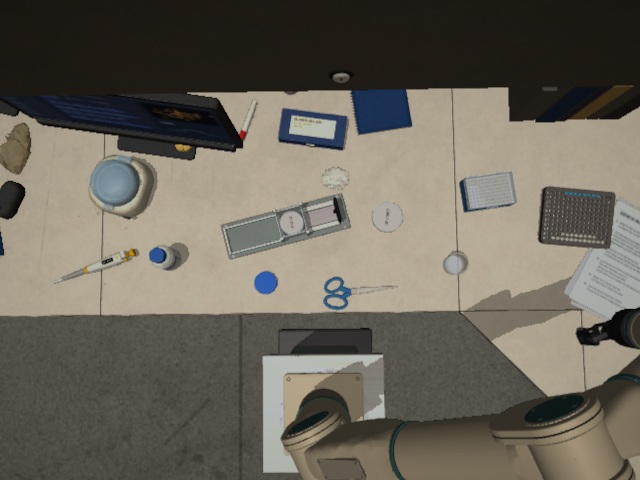

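View pics/scene0.png

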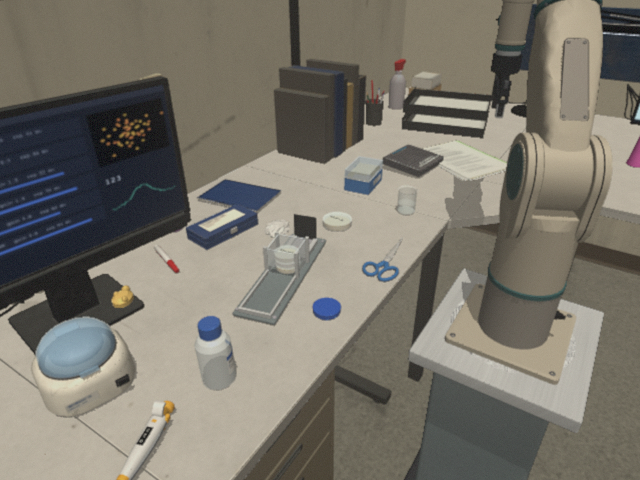

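The top picture shows the dispenser with base corners near (221,227), (345,195), (351,229) and (230,259). The magazine is at (291,222), the black thumb plate near (337,210) at the right end, and the outfeed runs left.

Candidates for dish_top are the white dish in the magazine at (291,222), the larger white one loose on the table at (387,217), and the blue one at (265,283). I choose the one in the magazine, since it is not blue and is the smaller white one. I'll check that in a close crop.

```bash
python3 - <<'E'
import cv2,pickle
d=pickle.load(open("c.pkl","rb"))
c=d["top"]["color"][175:275,210:360]
cv2.imwrite("pics/crop1.png",cv2.resize(c,None,fx=5,fy=5,interpolation=cv2.INTER_CUBIC))
E
```

```text
(no output)
```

View pics/crop1.png

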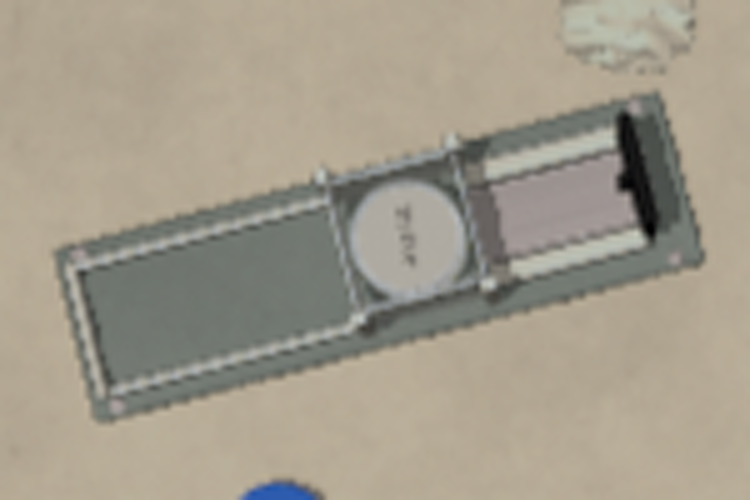

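The crop shows the white magazine dish inside the clear tower, centred at crop (408,240). The base corners are at crop (55,248), (100,423), (660,92) and (703,262), and the black plate runs from (625,112) to (650,240). The choice stands.

```bash
cat >h.py <<'E'
import numpy as np,pickle
from scipy.optimize import least_squares
from scipy.spatial.transform import Rotation as Ro
cam=pickle.load(open("c.pkl","rb"))
def proj(n,X):
    c=cam[n];p=(np.atleast_2d(X)@c["R"].T+c["t"])@c["K"].T
    return p[:,:2]/p[:,2:]
def ray(n,px,z):
    c=cam[n];o=-c["R"].T@c["t"];v=c["R"].T@np.linalg.solve(c["K"],[*px,1]);return o+v*(z-o[2])/v[2]
def world(p,L):
    L=np.atleast_2d(L);c,s=np.cos(p[2]),np.sin(p[2])
    return np.c_[p[0]+c*L[:,0]-s*L[:,1],p[1]+s*L[:,0]+c*L[:,1],L[:,2]]
E
python3 - <<'E'
from h import *
cr=np.array([[55,248],[100,423],[660,92],[703,262]]);px=(cr+.5)/5-.5+[210,175]
L=np.array([[187,-48,12],[187,48,12],[-148,-48,12],[-148,48,12]],float)
r=least_squares(lambda p:(proj("top",world(p,L))-px).ravel(),[500,0,1.5])
print(r.x,r.fun);p=r.x;np.save("p.npy",p)
print("plate",world(p,[-126,0,60]),"home",world(p,[-51,0,60]))
q=proj("top",world(p,[[-126,-30,85],[-126,30,85],[-118,30,85],[0,0,57]]));print(((q-[210,175])+.5)*5-.5)
q=proj("scene",world(p,L));print(q)
for n,x,z in(("bottle",(157,256),128),("beaker",(455,263),70),("tip",(488,190),72)):print(n,ray("top",x,z))
E
```

```text
[492.80786123  75.54521247   1.81543708] [-0.39941029  0.21784079 -0.78500184  0.04690637  0.23982391 -0.43693824
  0.94147682  0.14470521]
plate [[523.32604224 -46.70306207  60.        ]] home [[505.16045831  26.06376801  60.        ]]
[[631.76292512 109.30153471]
 [662.22328282 223.03664618]
 [646.88630001 227.05918026]
 [409.45739092 236.14035911]]
[[231.97343047 311.28984996]
 [274.88358907 321.31790221]
 [292.52470798 231.73775448]
 [327.20685569 237.76228384]]
bottle [404.41810035 399.86481599 128.        ]
beaker [ 380.8987784  -337.63680746   70.        ]
tip [ 565.7565356 -427.0821011   72.       ]
```

Emit:
drive_tool:
  motion:
    - {"fingers": 0, "linear": [0.023, -0.019, 0], "twist": 0}
    - {"fingers": 0, "linear": [0.023, -0.019, 0], "twist": 0}
    - {"fingers": 0, "linear": [0.023, -0.019, 0], "twist": 0}
    - {"fingers": 0, "linear": [0.023, -0.019, 0], "twist": 0}
    - {"fingers": 0, "linear": [0.023, -0.019, 0], "twist": 0}

```text
clock: 0.52
eef_pos: [310.5, -472.8, 230.9]
tool_rot: [-3.141, 0.0, 0.375]
force: [0.0, 0.3, 0.3]
width: 25.7
gripper_force: 0.0
```

Emit:
drive_tool:
  motion:
    - {"fingers": 0, "linear": [0.023, -0.019, 0], "twist": 0}
    - {"fingers": 0, "linear": [0.023, -0.019, 0], "twist": 0}
    - {"fingers": 0, "linear": [0.023, -0.019, 0], "twist": 0}
    - {"fingers": 0, "linear": [0.023, -0.019, 0], "twist": 0}
    - {"fingers": 0, "linear": [0.023, -0.019, 0], "twist": 0}

```text
clock: 0.93
eef_pos: [382.7, -342.4, 231.1]
tool_rot: [-3.141, 0.0, 0.375]
force: [0.3, -0.0, 0.2]
width: -0.1
gripper_force: 0.0
```

Emit:
drive_tool:
  motion:
    - {"fingers": 0, "linear": [0.023, -0.019, 0], "twist": 0}
    - {"fingers": 0, "linear": [0.023, -0.019, 0], "twist": 0}
    - {"fingers": 0, "linear": [0.023, -0.019, 0], "twist": 0}
    - {"fingers": 0, "linear": [0.023, -0.019, 0], "twist": 0}
    - {"fingers": 0, "linear": [0.023, -0.019, 0], "twist": 0}

```text
clock: 1.35
eef_pos: [455.0, -211.9, 231.1]
tool_rot: [-3.141, 0.0, 0.375]
force: [0.2, -0.3, 0.2]
width: -0.2
gripper_force: 0.0
```

Emit:
drive_tool:
  motion:
    - {"fingers": 0, "linear": [0.023, -0.019, 0], "twist": 0}
    - {"fingers": 0, "linear": [0.023, -0.019, 0], "twist": 0}
    - {"fingers": 0, "linear": [0.023, -0.019, 0], "twist": 0}
    - {"fingers": 0, "linear": [0.023, -0.019, 0], "twist": 0}
    - {"fingers": 0, "linear": [0.023, -0.019, 0], "twist": 0}

```text
clock: 1.77
eef_pos: [527.2, -81.4, 231.1]
tool_rot: [-3.141, 0.001, 0.375]
force: [-0.1, 0.5, -0.7]
width: -0.1
gripper_force: 0.0
```

Emit:
drive_tool:
  motion:
    - {"fingers": 0, "linear": [0, 0, 0.01], "twist": -0.12}
    - {"fingers": 0, "linear": [0, 0, 0.01], "twist": -0.12}
    - {"fingers": 0, "linear": [0, 0, 0.01], "twist": -0.12}
    - {"fingers": 0, "linear": [0, 0, 0.01], "twist": -0.12}
    - {"fingers": 0, "linear": [0, 0, 0.01], "twist": -0.12}

```text
clock: 2.18
eef_pos: [526.7, -82.7, 180.6]
tool_rot: [-3.141, 0.0, 0.981]
force: [-0.1, 0.3, 0.5]
width: 0.0
gripper_force: 0.0
```

Emit:
drive_tool:
  motion:
    - {"fingers": 0, "linear": [0, 0, 0.01], "twist": -0.12}
    - {"fingers": 0, "linear": [0, 0, 0.01], "twist": -0.12}
    - {"fingers": 0, "linear": [0, 0, 0.01], "twist": -0.12}
    - {"fingers": 0, "linear": [0, 0, 0.01], "twist": -0.12}
    - {"fingers": 0, "linear": [0, 0, 0.01], "twist": -0.12}

```text
clock: 2.6
eef_pos: [526.7, -82.9, 130.6]
tool_rot: [-3.141, -0.0, 1.581]
force: [-0.5, 0.0, -1.1]
width: 0.1
gripper_force: 0.0
```

Emit:
drive_tool:
  motion:
    - {"fingers": 0, "linear": [0, 0, 0.01], "twist": -0.12}
    - {"fingers": 0, "linear": [0, 0, 0.01], "twist": -0.12}
    - {"fingers": 0, "linear": [0, 0, 0], "twist": 0}

```text
clock: 2.85
eef_pos: [525.3, -83.0, 109.4]
tool_rot: [-3.138, -0.002, 1.817]
force: [-0.8, -0.2, -1.4]
width: -0.2
gripper_force: 0.0
```

```bash
cat >st.py <<'E'
from h import *
from cell import monitor
s=monitor.read_state();p=np.load("p.npy");c,k=np.cos(p[2]),np.sin(p[2])
dx,dy=s["eef_pos"][:2]-p[:2]
y=s["tool_rot"][2];print(s["clock"],"disp xy",c*dx+k*dy,-k*dx+c*dy,"z",s["eef_pos"][2],"yaw err",y-p[2],"q",s["qpos"].round(2))
f=s["force"];print("f along",c*f[0]+k*f[1],f.round(1))
E
cat >see.py <<'E'
import sys,cv2
from cell import cams
n,o,x,y,w,h,f=sys.argv[1],sys.argv[2],*map(int,sys.argv[3:])
cv2.imwrite("pics/"+o,cv2.resize(cams.get_image(n)["color"][y:y+h,x:x+w],None,fx=f,fy=f,interpolation=cv2.INTER_CUBIC))
E
python3 st.py; python3 see.py scene s1.png 200 170 200 150 4
```

```text
2.85 disp xy -161.67872209650218 6.835388887470497 z 109.37623422512371 yaw err 0.001978130291117264 q [ 0.34  0.66 -0.36  1.95  0.39  0.61 -0.03]
f along -0.013700263665011564 [-0.8 -0.2 -1.4]
```

View pics/s1.png

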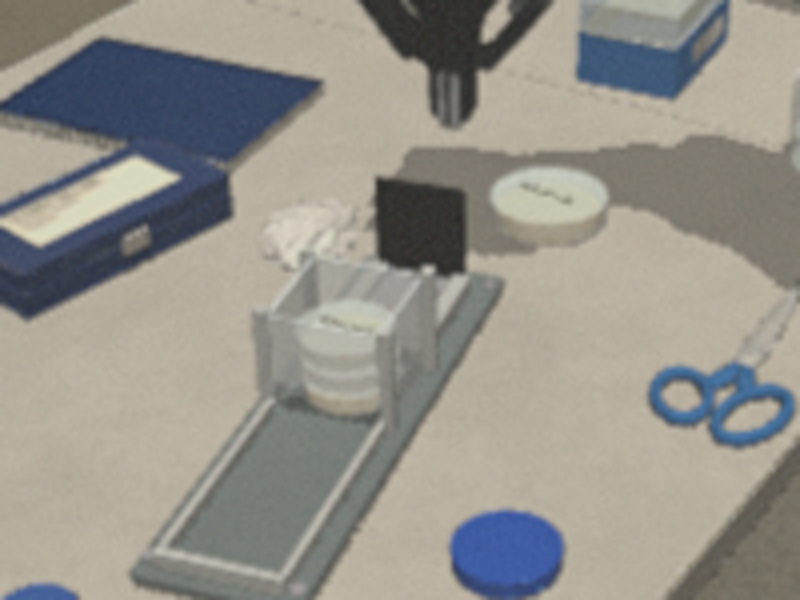

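The close view shows the shut fingers at (452,110) above and behind the black plate at (420,225). Three dishes are stacked in the tower at (345,350), and the channel is empty. Next I'll lower and approach.

Emit:
drive_tool:
  motion:
    - {"fingers": 0, "linear": [0, 0.007, 0.015], "twist": 0}
    - {"fingers": 0, "linear": [0, 0, 0.015], "twist": 0}
    - {"fingers": 0, "linear": [0, 0, 0.015], "twist": 0}
    - {"fingers": 0, "linear": [0, 0, 0.015], "twist": 0}
    - {"fingers": 0, "linear": [0.01, 0, 0], "twist": 0}

```text
clock: 3.32
eef_pos: [530.2, -73.6, 49.6]
tool_rot: [-3.138, 0.001, 1.808]
force: [0.2, -0.3, -0.4]
width: 0.5
gripper_force: 0.0
```

Emit:
drive_tool:
  motion:
    - {"fingers": 0, "linear": [0.005, 0, 0], "twist": 0}
    - {"fingers": 0, "linear": [0.005, 0, 0], "twist": 0}
    - {"fingers": 0, "linear": [0.005, 0, 0], "twist": 0}
    - {"fingers": 0, "linear": [0.005, 0, 0], "twist": 0}
    - {"fingers": 0, "linear": [0.005, 0, 0], "twist": 0}

```text
clock: 3.73
eef_pos: [526.5, -48.4, 52.5]
tool_rot: [3.139, 0.003, 1.813]
force: [1.1, -4.6, 3.2]
width: -0.2
gripper_force: 2.8
```

```bash
python3 st.py
```

```text
3.7333 disp xy -128.36674769558948 -2.636194163258562 z 52.45905964874456 yaw err -0.0020344140330395 q [ 0.22  0.74 -0.28  1.99  0.44  0.46 -0.14]
f along -4.727889827969126 [ 1.1 -4.6  3.2]
```

Emit:
drive_tool:
  motion:
    - {"fingers": 0, "linear": [0.005, 0, 0], "twist": 0}
    - {"fingers": 0, "linear": [0.005, 0, 0], "twist": 0}
    - {"fingers": 0, "linear": [0.005, 0, 0], "twist": 0}
    - {"fingers": 0, "linear": [0.005, 0, 0], "twist": 0}
    - {"fingers": 0, "linear": [0.005, 0, 0], "twist": 0}

```text
clock: 4.15
eef_pos: [520.6, -25.1, 52.5]
tool_rot: [3.14, 0.004, 1.812]
force: [1.1, -6.7, 4.4]
width: 0.1
gripper_force: 3.6
```

Emit:
drive_tool:
  motion:
    - {"fingers": 0, "linear": [0.005, 0, 0], "twist": 0}
    - {"fingers": 0, "linear": [0.005, 0, 0], "twist": 0}
    - {"fingers": 0, "linear": [0.005, 0, 0], "twist": 0}
    - {"fingers": 0, "linear": [0.005, 0, 0], "twist": 0}
    - {"fingers": 0, "linear": [0.005, 0, 0], "twist": 0}

```text
clock: 4.57
eef_pos: [514.5, -1.2, 52.5]
tool_rot: [3.14, 0.004, 1.812]
force: [2.0, -8.2, 4.4]
width: -0.2
gripper_force: 3.9
```

Emit:
drive_tool:
  motion:
    - {"fingers": 0, "linear": [0.005, 0, 0], "twist": 0}
    - {"fingers": 0, "linear": [0.004, 0, 0], "twist": 0}
    - {"fingers": 0, "linear": [0.003, 0, 0], "twist": 0}

```text
clock: 4.82
eef_pos: [511.5, 10.6, 52.5]
tool_rot: [3.14, 0.004, 1.812]
force: [2.0, -7.6, 4.6]
width: -0.2
gripper_force: 4.1
```

```bash
python3 st.py
```

```text
4.8167 disp xy -67.54699068070099 -2.451288608420345 z 52.45961066821848 yaw err -0.0031960121159295696 q [ 0.09  0.73 -0.25  2.04  0.42  0.42 -0.25]
f along -7.873610085639146 [ 2.  -7.6  4.6]
```

Not at the stop yet, so I'll push on in small steps until the force rises.

Emit:
drive_tool:
  motion:
    - {"fingers": 0, "linear": [0.003, 0, 0], "twist": 0}
    - {"fingers": 0, "linear": [0.002, 0, 0], "twist": 0}
    - {"fingers": 0, "linear": [0, 0, 0], "twist": 0}

```text
clock: 5.07
eef_pos: [510.3, 15.6, 52.4]
tool_rot: [3.14, 0.004, 1.812]
force: [2.0, -5.2, 5.5]
width: -0.1
gripper_force: 3.3
```

Emit:
drive_tool:
  motion:
    - {"fingers": 0, "linear": [0.002, 0, 0], "twist": 0}
    - {"fingers": 0, "linear": [0, 0, 0], "twist": 0}

```text
clock: 5.23
eef_pos: [510.1, 16.2, 52.5]
tool_rot: [3.14, 0.005, 1.811]
force: [3.0, -9.3, 4.0]
width: -0.2
gripper_force: 4.8
```

```bash
python3 st.py;  python3 see.py scene s2.png 200 170 200 150 4
```

```text
5.2333 disp xy -61.75322507727154 -2.4523321497536283 z 52.48140034526011 yaw err -0.004128038982833981 q [ 0.07  0.73 -0.25  2.04  0.42  0.42 -0.26]
f along -9.73502204554054 [ 3.  -9.3  4. ]
```

View pics/s2.png

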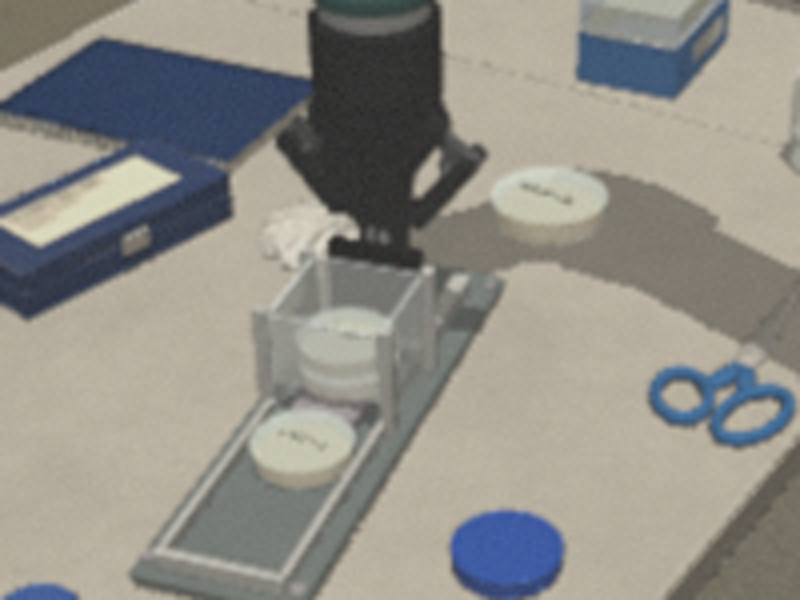

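The picture shows the plate at (375,250) against the tower and the first dish out at (303,447) in the channel. The force rose and motion stopped, so the slide is home. I'll back off and let it spring back.

Emit:
drive_tool:
  motion:
    - {"fingers": 0, "linear": [-0.01, 0, 0], "twist": 0}
    - {"fingers": 0, "linear": [-0.01, 0, 0], "twist": 0}
    - {"fingers": 0, "linear": [-0.01, 0, 0], "twist": 0}
    - {"fingers": 0, "linear": [-0.01, 0, 0], "twist": 0}
    - {"fingers": 0, "linear": [-0.01, 0, 0], "twist": 0}

```text
clock: 5.7
eef_pos: [521.1, -29.5, 51.4]
tool_rot: [3.141, -0.0, 1.814]
force: [1.2, -0.4, 2.6]
width: -0.4
gripper_force: 0.9
```

Emit:
drive_tool:
  motion:
    - {"fingers": 0, "linear": [-0.01, 0, 0], "twist": 0}
    - {"fingers": 0, "linear": [-0.01, 0, 0], "twist": 0}
    - {"fingers": 0, "linear": [-0.01, 0, 0], "twist": 0}
    - {"fingers": 0, "linear": [-0.01, 0, 0], "twist": 0}
    - {"fingers": 0, "linear": [-0.01, 0, 0], "twist": 0}

```text
clock: 6.12
eef_pos: [532.4, -77.7, 51.0]
tool_rot: [-3.141, -0.001, 1.815]
force: [0.2, 0.5, 0.7]
width: -0.3
gripper_force: 0.0
```

Emit:
drive_tool:
  motion:
    - {"fingers": 0, "linear": [0, -0.002, 0.003], "twist": 0}
    - {"fingers": 0, "linear": [0, 0, 0], "twist": 0}
    - {"fingers": 0, "linear": [0, 0, 0], "twist": 0}
    - {"fingers": 0, "linear": [0, 0, 0], "twist": 0}
    - {"fingers": 0, "linear": [0, 0, 0], "twist": 0}

```text
clock: 6.53
eef_pos: [530.8, -76.9, 48.4]
tool_rot: [3.142, -0.0, 1.816]
force: [-0.0, 1.7, -0.2]
width: -0.2
gripper_force: 0.0
```

Emit:
drive_tool:
  motion:
    - {"fingers": 0, "linear": [0, 0, 0], "twist": 0}
    - {"fingers": 0, "linear": [0, 0, 0], "twist": 0}
    - {"fingers": 0, "linear": [0, 0, 0], "twist": 0}
    - {"fingers": 0, "linear": [0, 0, 0], "twist": 0}
    - {"fingers": 0, "linear": [0, 0, 0], "twist": 0}

```text
clock: 6.95
eef_pos: [530.9, -77.7, 48.4]
tool_rot: [3.142, 0.0, 1.815]
force: [0.5, -0.5, -0.2]
width: 0.0
gripper_force: 0.0
```

```bash
python3 st.py;  python3 see.py scene s3.png 200 170 200 150 4
```

```text
6.95 disp xy -157.94585527913165 0.19880742913790073 z 48.36036286383898 yaw err -0.0006232424950156634 q [ 0.28  0.76 -0.29  1.97  0.45  0.47 -0.09]
f along -0.6069302382590595 [ 0.5 -0.5 -0.2]
```

View pics/s3.png

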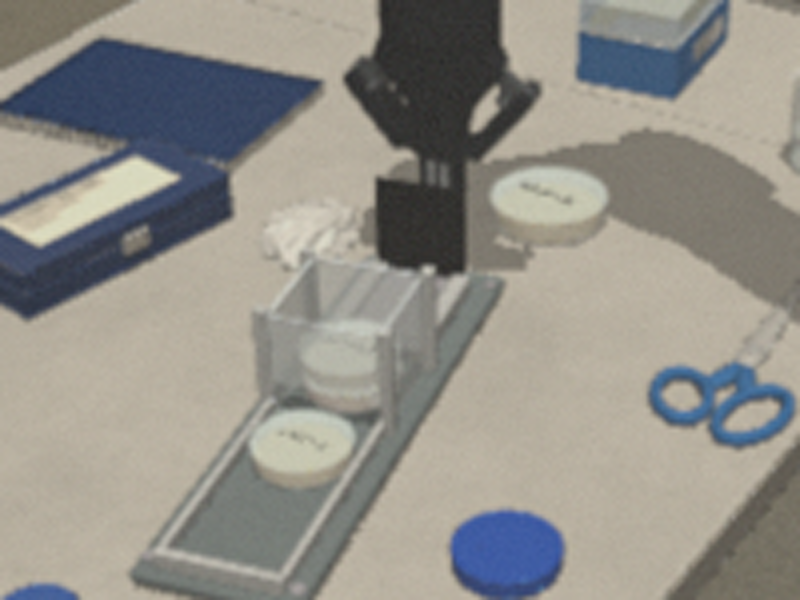

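The slide is back with the plate at (420,225), as at rest. The stack has dropped, leaving two dishes in the tower at (345,365), and dish one lies at (303,447). Now the second stroke.

Emit:
drive_tool:
  motion:
    - {"fingers": 0, "linear": [0.007, 0, 0], "twist": 0}
    - {"fingers": 0, "linear": [0.005, 0, 0], "twist": 0}
    - {"fingers": 0, "linear": [0.005, 0, 0], "twist": 0}
    - {"fingers": 0, "linear": [0.005, 0, 0], "twist": 0}
    - {"fingers": 0, "linear": [0.005, 0, 0], "twist": 0}

```text
clock: 7.42
eef_pos: [524.4, -52.1, 48.4]
tool_rot: [3.142, 0.001, 1.815]
force: [2.0, -4.5, -0.2]
width: 0.1
gripper_force: 2.3
```

Emit:
drive_tool:
  motion:
    - {"fingers": 0, "linear": [0.005, 0, 0], "twist": 0}
    - {"fingers": 0, "linear": [0.005, 0, 0], "twist": 0}
    - {"fingers": 0, "linear": [0.005, 0, 0], "twist": 0}
    - {"fingers": 0, "linear": [0.005, 0, 0], "twist": 0}
    - {"fingers": 0, "linear": [0.005, 0, 0], "twist": 0}

```text
clock: 7.83
eef_pos: [518.5, -28.5, 48.4]
tool_rot: [3.142, 0.002, 1.813]
force: [1.9, -6.1, -1.3]
width: -0.1
gripper_force: 3.1
```

Emit:
drive_tool:
  motion:
    - {"fingers": 0, "linear": [0.005, 0, 0], "twist": 0}
    - {"fingers": 0, "linear": [0.005, 0, 0], "twist": 0}
    - {"fingers": 0, "linear": [0.005, 0, 0], "twist": 0}
    - {"fingers": 0, "linear": [0.005, 0, 0], "twist": 0}
    - {"fingers": 0, "linear": [0.005, 0, 0], "twist": 0}

```text
clock: 8.25
eef_pos: [512.4, -4.8, 48.4]
tool_rot: [-3.141, 0.002, 1.813]
force: [2.0, -6.9, -1.6]
width: 0.4
gripper_force: 3.7
```

Emit:
drive_tool:
  motion:
    - {"fingers": 0, "linear": [0.005, 0, 0], "twist": 0}
    - {"fingers": 0, "linear": [0.005, 0, 0], "twist": 0}
    - {"fingers": 0, "linear": [0.004, 0, 0], "twist": 0}
    - {"fingers": 0, "linear": [0.003, 0, 0], "twist": 0}
    - {"fingers": 0, "linear": [0.002, 0, 0], "twist": 0}

```text
clock: 8.67
eef_pos: [507.8, 13.6, 48.4]
tool_rot: [-3.141, 0.003, 1.813]
force: [3.4, -7.6, -0.4]
width: 0.1
gripper_force: 4.0
```

```bash
python3 st.py
```

```text
8.6667 disp xy -63.76223794789312 0.4391785341259986 z 48.40834764930546 yaw err -0.0022920690764824947 q [ 0.08  0.73 -0.24  2.05  0.43  0.41 -0.26]
f along -8.188315523131678 [ 3.4 -7.6 -0.4]
```

Emit:
drive_tool:
  motion:
    - {"fingers": 0, "linear": [0.002, 0, 0], "twist": 0}
    - {"fingers": 0, "linear": [0.002, 0, 0], "twist": 0}
    - {"fingers": 0, "linear": [0, 0, 0], "twist": 0}

```text
clock: 8.92
eef_pos: [507.3, 15.5, 48.4]
tool_rot: [-3.141, 0.005, 1.812]
force: [2.7, -10.3, -0.5]
width: 0.1
gripper_force: 5.6
```

```bash
python3 st.py;  python3 see.py scene s4.png 200 170 200 150 4
```

```text
8.9167 disp xy -61.7737948592985 0.4855153287465832 z 48.445610675220905 yaw err -0.0038482269527306823 q [ 0.07  0.73 -0.24  2.05  0.43  0.41 -0.26]
f along -10.620373531381244 [  2.7 -10.3  -0.5]
```

View pics/s4.png

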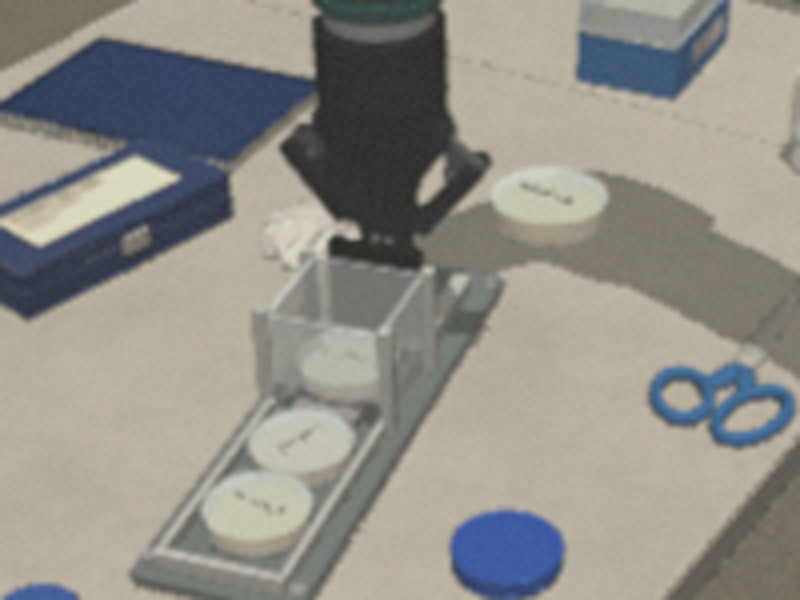

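The plate is home at (375,250), with both dishes in the channel at (302,445) and (257,512). I'll back off, wait, and lift clear.

Emit:
drive_tool:
  motion:
    - {"fingers": 0, "linear": [-0.01, 0, 0], "twist": 0}
    - {"fingers": 0, "linear": [-0.01, 0, 0], "twist": 0}
    - {"fingers": 0, "linear": [-0.01, 0, 0], "twist": 0}
    - {"fingers": 0, "linear": [-0.01, 0, 0], "twist": 0}
    - {"fingers": 0, "linear": [-0.01, 0, 0], "twist": 0}

```text
clock: 9.38
eef_pos: [518.9, -30.0, 48.3]
tool_rot: [3.142, -0.0, 1.815]
force: [0.5, -2.2, 0.8]
width: -0.3
gripper_force: 1.1
```

Emit:
drive_tool:
  motion:
    - {"fingers": 0, "linear": [-0.01, 0, 0], "twist": 0}
    - {"fingers": 0, "linear": [-0.01, 0, 0], "twist": 0}
    - {"fingers": 0, "linear": [-0.01, 0, 0], "twist": 0}
    - {"fingers": 0, "linear": [-0.01, 0, 0], "twist": 0}
    - {"fingers": 0, "linear": [-0.01, 0, 0], "twist": 0}

```text
clock: 9.8
eef_pos: [531.1, -78.0, 48.3]
tool_rot: [3.141, -0.001, 1.815]
force: [-0.8, 1.0, -0.5]
width: -0.1
gripper_force: 0.0
```

Emit:
drive_tool:
  motion:
    - {"fingers": 0, "linear": [-0.005, 0, -0.01], "twist": 0}
    - {"fingers": 0, "linear": [0, 0, -0.02], "twist": 0}
    - {"fingers": 0, "linear": [0, 0, -0.02], "twist": 0}
    - {"fingers": 0, "linear": [0, 0, -0.02], "twist": 0}
    - {"fingers": 0, "linear": [0, 0, -0.02], "twist": 0}

```text
clock: 10.22
eef_pos: [532.0, -82.5, 139.1]
tool_rot: [-3.142, -0.001, 1.815]
force: [0.8, 0.3, -0.8]
width: -0.0
gripper_force: 0.0
```

Emit:
drive_tool:
  motion:
    - {"fingers": 0, "linear": [0, 0, 0], "twist": 0}
    - {"fingers": 0, "linear": [0, 0, 0], "twist": 0}
    - {"fingers": 0, "linear": [0, 0, 0], "twist": 0}
    - {"fingers": 0, "linear": [0, 0, 0], "twist": 0}
    - {"fingers": 0, "linear": [0, 0, 0], "twist": 0}

```text
clock: 10.63
eef_pos: [531.3, -82.5, 137.3]
tool_rot: [-3.14, -0.001, 1.815]
force: [0.2, -0.6, 1.2]
width: -0.3
gripper_force: 0.0
```

```bash
python3 st.py;  python3 see.py scene s5.png 200 170 200 150 4
```

```text
10.6333 disp xy -162.7103006181311 0.9317107197163423 z 137.271646037257 yaw err -0.00041358891916054574 q [ 0.36  0.62 -0.39  1.91  0.36  0.67 -0.01]
f along -0.609715688838103 [ 0.2 -0.6  1.2]
```

View pics/s5.png

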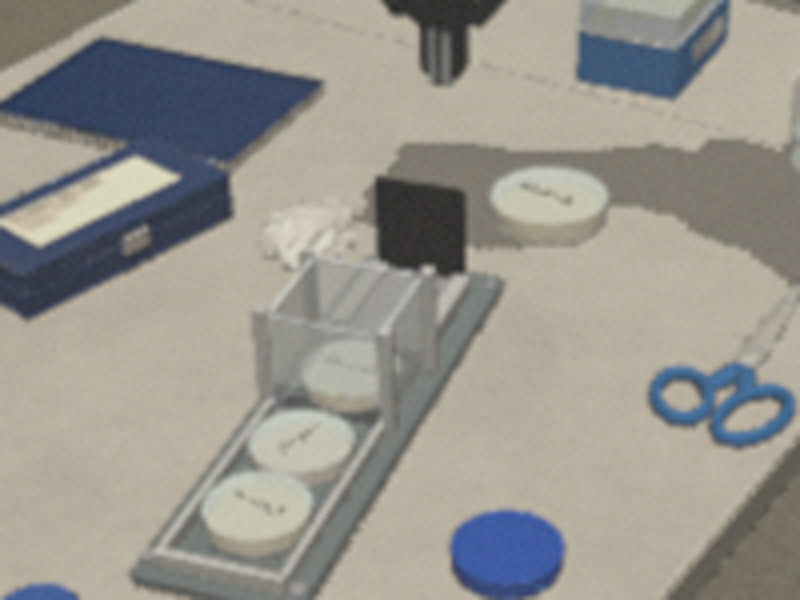

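The plate is back at rest at (420,225) and the fingers are clear. The third dish lies at the magazine bottom at (348,375), with the two fed dishes at (302,445) and (257,512).

```bash
python3 -c "
from cell import ctrl
print(ctrl.finish_job())"
```

```text
the job is handed in; nothing more can be done
None
```

I fed two dishes onto the outfeed channel with two full strokes and a full spring-back after each; the third dish lies at the magazine bottom, the arm is clear, and the job is handed in (no verdict was returned).

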